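# Clip a filter module into its test fixture, test it, and unclip it

### The job

Test the filter module that lies in the grey metal fixture: swing the spring clip round its pivot screw, over and onto the module's near edge, and push it at its knob with about 15 N until its shoulder bears firmly on that edge and the module is fully home against the fence; never jam it on the module, and leave it so. Then press the button on the light grey-blue box right down, and finally swing the clip off the module and all the way back to its rest pin, leaving the module flat in its nest. Leave everything else on the desk where it is.

Things in the scene. Friction and masses are not known exactly. Their poses are not given: they have to be found in the camera images.
- fixture: Grey metal base plate 180 x 210 x 12 mm, fixed to the desk; origin at the centre of its underside. On its +y half is a nest: a black fence along x, inner face at y = +77 mm, and two black side rails, inner faces at x = -42 and +62 mm, y from 27 to 77 mm. Fence and rails stand 14 mm above the plate. The nest's -y side is open.
- module_center (a point): Centre, half-way up, of the module: a loose aluminium carrier 100 (x) x 64 (y) x 10 mm, 110 to 210 g. It starts in the nest 3 to 8 mm short of the fence. Fully home its +y edge touches the fence: its centre is then at (10, 45, 17) mm in the fixture's frame, its -y edge at y = 13 mm. That is the near edge, the one facing the clip.
- module: The same module; origin at the centre of its underside, axes along the fixture's. Its +y half bears a circuit board with parts up to 12 mm high; the 32 mm next to its -y edge is bare metal.
- clip (a joint): Clip angle about its vertical pivot screw (rad), growing counter-clockwise from above. 0: against the rest pin, arm 80 degrees clockwise from the fixture's +x. 1.40: arm along the fixture's +x, shoulder on the edge of a module that is fully home. Starts at 0.2 to 0.6. Friction (0.06 N m) keeps it where it is left. Travel ends at 0 and, with no module in the way, at 1.50.
- clip_leaf: The clip's steel leaf: arm 12 mm wide, 15 to 18 mm above the plate, reaching 100 mm from the pivot. Origin on the pivot axis at the plate's top, fixture (-55, 7, 12) mm; x along the arm, y the way it swings on. It is sprung down at the pivot: raising the knob takes about 2 N at first, 3.5 N when 10 mm up, 18 mm at most. Raised 12 mm or more, its foot clears the module's top; let go, it snaps down softly.
- clip_foot (a point): Underside of the clip's flat foot, 65 mm along the arm, 5 mm above the plate when clear. The foot reaches y = 6 to 15 mm in the leaf's frame; ahead of it a toe slopes up at 27 degrees to y = 34 mm (if the knob is only pushed level, finger friction holds it down and the toe jams on the edge: raise it).
- clip_shoulder: The clip's shoulder, a steel block 16 x 12 x 15 mm hanging under the arm behind the foot; origin at the middle of its front face, 65 mm along the arm. It reaches 4.5 mm lower than the foot's underside and stops on the module's -y edge. It should bear there firmly, with 11 N or more, never over 28 N: level pushes at the knob of some 12 and 22 N. Friction of foot and module takes 3 to 6 N of the push.
- clip_knob (a point): Centre of the clip's upright round black knob, 14 mm diameter, 32 mm tall, on the arm 90 mm from the pivot; 34 mm above the plate (46 mm above the desk) when the clip is clear, 7 to 9 mm higher when its foot is on the module. It can be pinched from above or pushed from the side; being round it may turn between the fingers.
- testkey_top (a point): Centre of the top of the black round push button, 28 mm diameter, on top of a fixed light grey-blue metal box 85 x 85 x 45 mm. The button goes straight down.
- testkey (a joint): How far the button is pressed (m): 0 up, 0.006 fully down, which takes about 5 N; it springs back.
- speaker: Dark speaker box 85 x 85 x 60 mm with slots on top, fixed; origin at the centre of its underside. Not needed. It and the button box may stand on either side.
- driver: Screwdriver, 150 mm, lying on the desk beyond the fence. Leave alone.
- adaptor: Brass coaxial adaptor, 20 mm diameter, 26 mm tall, standing by the fixture. Leave alone.
- spare: A second module like the first, lying on the desk behind the fixture. Leave alone.
- morse: Morse key on a wooden base 100 x 70 mm. Leave alone.
- mouse: Small black round mouse, 60 mm. Leave alone.
Things that resemble listed ones, but are neither listed nor needed, are in the scene too. Leave any red look-alike of the part that bears testkey_top alone.

How it is judged:
By the outcome, as a careful person would: the job done as asked, in the order asked, and still so for the second after the job is handed in, with the robot touching nothing.
It also fails if it takes over 72 s, if anything falls off the work surface, if the arm or the gripper's body presses on something with over 40 N, if the wrist force passes 120 N, or if a joint passes its speed limit or range.

### The arm

A 6-joint arm with a two-finger parallel gripper is mounted at the origin on the work surface. World frame = base frame: x ahead of the robot, y to its left, z up, the work surface at z = 0. Lengths are in m, angles in rad, forces in N, time in s.
With the tool pointing down it reaches from about 0.35 to 0.975 m from the base axis. Payload 7.1 kg.
Tool frame: the origin (TCP) lies midway between the tips of the shut fingers; the grasp point (between the pads) lies 19 mm behind it; z points along the fingers, x is the direction in which the jaws open and shut, and the axes are right-handed (so a half turn about z gives the same grasp; the last joint's range is limited). The gripper opens to 88 mm and grips with 3 to 60 N. Pads are 20 mm wide; open, the fingers measure 115 mm over their backs; the gripper's body (75 mm by 178 mm) begins 61 mm behind the grasp point.
Start: joints at [1.161, 0.423, 1.63, -0, 1.089, -0.019], TCP at [0.238, 0.578, 0.223] pointing down, gripper open.
Joint ranges: [-3, 3], [-0.9, 2.11], [0.09, 2.58], [-1.31, 4.45], [0.11, 2.69], [-2.54, 2.54]. Speed limits (rad/s): [2.39, 2.39, 3.01, 3.14, 3.14, 3.14].

### API

Orientations are given as a unit quaternion [w, x, y, z].
In Python, from station import move_pose, movel, movej, command_gripper, wait, inverse_kinematics, read_camera, camera_info, MotionError, job_done, get_time, get_joint_pos, get_qvel, get_effort, get_tcp_pos, get_ee_rot, get_ft_force, get_ft_torque, get_grip_width gives the robot as it stands. Calls block until the motion is done:
- move_pose(position, orientation): joint-space move of the TCP to a pose.
- movel(position, frame=None, v=0.15, until_force=None): straight line of the TCP; frame=None keeps the orientation; v is the mean speed in m/s. With until_force (N) it stops when the force on the tool has changed by that much, and returns True; else False.
- movej(angles): joint-space move.
- command_gripper(opening): opening from 0.0 (shut) to 1.0 (fully open); the grip force is fixed at half the most; returns when the fingers have stopped.
- wait(seconds).
- inverse_kinematics(position, orientation): joint angles nearest the present ones, or None.
- read_camera(name): name is "scene" or "top"; returns the picture (420x560x3 uint8, red, green, blue); there is no depth.
- camera_info(name): a dict with "intrinsics" (3x3 intrinsics, pixels), "dist" ([k1, k2, p1, p2, k3] as OpenCV has them; the pictures are not rectified), "T" (4x4, takes a point from camera to world coordinates). Camera axes: x right, y up, looking along -z (the intrinsics and any distortion apply to the point x, -y, -z); pixel columns grow to the right and rows downward; lengths in m; the calibration is good to about 2 mm. A picture is of the moment at which its call begins. camera_info takes no time and is no camera call.
A pose or a line that the arm cannot do raises MotionError and nothing moves.
- job_done(): hands the job in, once; it reports no verdict.
Readings, each from a call of its own:
- get_time(): time.
- get_joint_pos(): joint angles.
- get_qvel(): joint speeds.
- get_effort(): joint torques, N m.
- get_tcp_pos(): TCP position.
- get_ee_rot(): TCP orientation.
- get_ft_force(): force on the tool from outside, world axes, zero at the start.
- get_ft_torque(): the same for the moment, N m.
- get_grip_width(): opening from 0.0 (shut) to 1.0 (fully open).
Only numpy, scipy, OpenCV 4.12 (cv2) and the standard library are available. Lean on these libraries where they do the work, as an engineer would, in place of code of your own. Each camera call takes 0.05 s, during which the arm holds its last target. There are 200 camera calls.

## Working session

There is one attempt and no reset: what is moved stays moved. The work goes in short steps, each a Python script; the robot and the scene stay as the last script left them, time stands still between calls to the robot, and variables do not carry over. Pictures are saved under pics/ and viewed, about 8 in all and at most 12, crops included, and the job is handed in when it is done.

```bash
mkdir -p pics; ls; cat > h.py <<'E'
import numpy as np, cv2
from station import *
def cam(n):
    c=camera_info(n); return np.array(c["intrinsics"],float),np.array(c["dist"],float),np.array(c["T"],float)
def proj(n,P):
    K,d,T=cam(n); P=np.atleast_2d(P).astype(float)
    q=(P-T[:3,3])@T[:3,:3]; q=q*[1,-1,-1]
    return cv2.projectPoints(q.reshape(-1,1,3),np.zeros(3),np.zeros(3),K,d)[0].reshape(-1,2)
def ray(n,uv):
    K,d,T=cam(n); p=cv2.undistortPoints(np.array(uv,float).reshape(-1,1,2),K,d).reshape(-1,2)
    D=np.c_[p[:,0],-p[:,1],-np.ones(len(p))]@T[:3,:3].T
    return T[:3,3],D
def onz(n,uv,z):
    o,D=ray(n,uv); return o+D*((z-o[2])/D[:,2])[:,None]
def snap(n,f):
    im=read_camera(n); cv2.imwrite(f"pics/{f}.png",im[:,:,::-1]); return im
E
python3 - <<'E'
from h import *
for n in("scene","top"):
    snap(n,n+"0"); K,d,T=cam(n); print(n,K[0,0],d,T[:3,3].round(3),(-T[:3,2]).round(2))
print(get_time(),get_tcp_pos(),get_ee_rot())
E
```

```text
pics
scene 447.93401768560597 [0.03771388 0.         0.         0.         0.        ] [ 1.032 -0.38   0.968] [-0.46  0.29 -0.84]
top 463.1498057448576 [-0.13328884  0.          0.          0.          0.        ] [ 0.257 -0.044  1.376] [ 0.23 -0.01 -0.97]
0.1 [0.23786086 0.57743124 0.22197355] [ 3.82611729e-04  8.30933744e-01  5.56370951e-01 -5.75679896e-04]
```

View pics/top0.png

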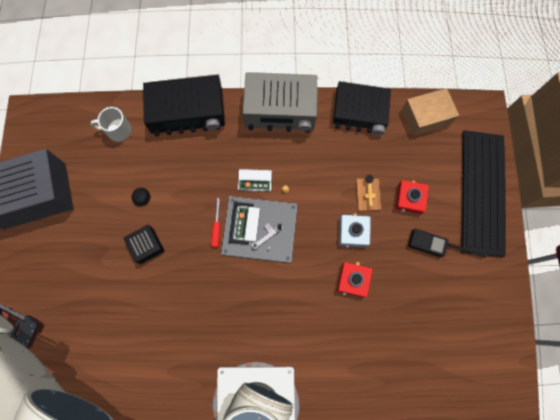

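View pics/scene0.png

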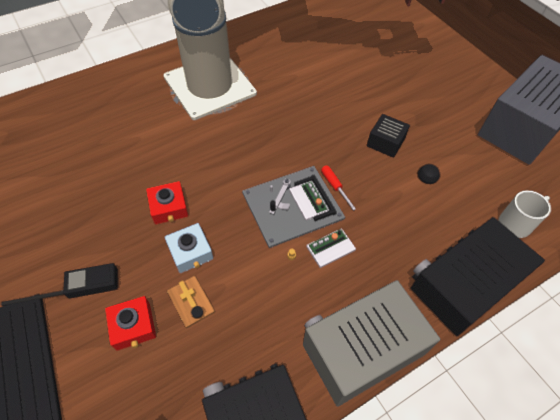

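The top view shows the fixture at about (260,229), with its fence to the left (world +y). The knob is near (279,227), the blue-grey button box at (355,231), and the red look-alikes at (412,196) and (355,280). The scene view shows the fixture at (295,205), the box at (188,247) and the knob near (272,207). I'll zoom in on both.

```bash
python3 - <<'E'
import cv2,numpy as np
a=cv2.imread('pics/top0.png')[190:270,205:305]; b=cv2.imread('pics/scene0.png')[155:255,230:355]
a=cv2.resize(a,(700,560),interpolation=cv2.INTER_CUBIC)
b=cv2.resize(b,(750,600),interpolation=cv2.INTER_CUBIC)
cv2.imwrite('pics/a.png',a);cv2.imwrite('pics/b.png',b)
E
```

```text
(no output)
```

View pics/a.png

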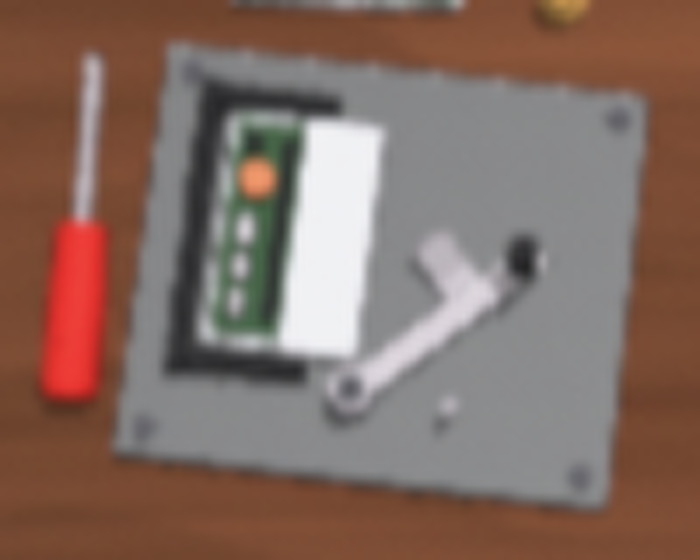

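View pics/b.png

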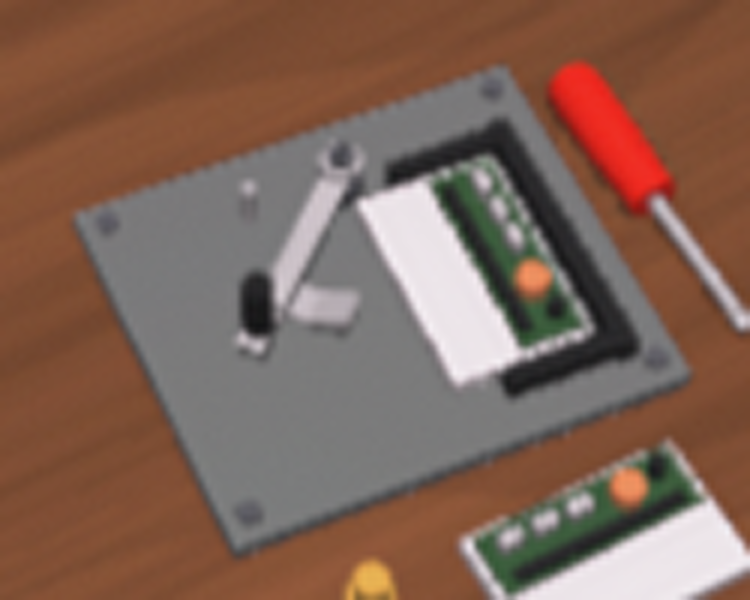

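Both crops are clear: the four corner screws, the pivot, the knob and the module's white near strip are all visible. Next I'll fit the fixture pose from the screws and corners in both views. The knob and button top I'll triangulate.

```bash
cat > m.py <<'E'
from h import *
from scipy.optimize import least_squares
tp=lambda L:np.array([[205+(x+.5)/7-.5,190+(y+.5)/7-.5] for x,y in L])
sc=lambda L:np.array([[230+(x+.5)/6-.5,155+(y+.5)/6-.5] for x,y in L])
sgn=np.array([[1,1],[1,-1],[-1,-1],[-1,1]])
Ts=tp([(192,70),(617,118),(578,478),(143,430)]); Ss=sc([(657,357),(248,513),(107,222),(492,90)])
Tc=onz("top",Ts,.0125);Sc=onz("scene",Ss,.0125)
def fit(P):
    def pts(p):
        c,s=np.cos(p[2]),np.sin(p[2]);return p[:2]+(sgn*p[3:5])@np.array([[c,s],[-s,c]])
    r=least_squares(lambda p:(np.vstack([pts(p)]*(len(P)//4))-P[:,:2]).ravel(),[.5,0,0,.08,.095]);return r.x,np.abs(r.fun).max()
def tri(ut,us):
    A=[];b=[]
    for n,u in(("top",ut),("scene",us)):
        o,D=ray(n,[u]);d=D[0]/np.linalg.norm(D[0]);M=np.eye(3)-np.outer(d,d);A.append(M);b.append(M@o)
    x,r,_,_=np.linalg.lstsq(np.vstack(A),np.hstack(b),rcond=None);return x,np.sqrt(r)
if __name__=="__main__":
    for P in(Tc,Sc,np.vstack([Tc,Sc])):
        x,e=fit(P);print(x.round(4),e.round(4))
    p=x;R=np.array([[np.cos(p[2]),-np.sin(p[2])],[np.sin(p[2]),np.cos(p[2])]])
    F=lambda w:((np.asarray(w)[...,:2]-p[:2])@R*1000).round(1)
    print("corners",F(onz("top",tp([(170,45),(645,93)]),.012)),F(onz("scene",sc([(78,215),(505,68)]),.012)))
    for nm,a,b in(("pivot",(350,388),(342,155)),("knobtop",(520,245),(257,280))):
        w,e=tri(tp([a])[0],sc([b])[0]);print(nm,w.round(4),e,F(w))
    print("knob@62",F(onz("top",tp([(520,245)]),.062)),F(onz("scene",sc([(257,280)]),.062)))
    # module near edge top corners z=.034-.0 ->12+10
    print("modedge",F(onz("top",tp([(385,128),(357,357)]),.022)),F(onz("scene",sc([(460,385),(358,203)]),.022)))
    B={}
    for n in("top","scene"):
        im=cv2.imread(f"pics/{n}0.png");h=cv2.cvtColor(im,cv2.COLOR_BGR2HSV)
        m=cv2.inRange(h,(85,20,140),(115,130,255));c=max([k for k in cv2.findContours(m,0,2)[0] if 80<cv2.boundingRect(k)[0]<400 and cv2.boundingRect(k)[1]>150],key=cv2.contourArea)
        bb=cv2.boundingRect(c);hull=np.zeros_like(m);cv2.drawContours(hull,[cv2.convexHull(c)],-1,255,-1)
        dk=cv2.inRange(h,(0,0,0),(180,255,110))&hull
        k=max(cv2.findContours(dk,0,2)[0],key=cv2.contourArea);print(n,bb,cv2.boundingRect(k),cv2.minEnclosingCircle(k))
        x,y,w,hh=bb;cv2.imwrite(f"pics/k{n}.png",cv2.resize(im[y-5:y+hh+5,x-5:x+w+5],None,fx=8,fy=8,interpolation=2));print(x-5,y-5)
E
python3 m.py; python3 -c "
import cv2,numpy as np
a=cv2.imread('pics/ktop.png');b=cv2.imread('pics/kscene.png');H=max(a.shape[0],b.shape[0])
f=lambda i:cv2.copyMakeBorder(i,0,H-i.shape[0],0,0,0)
o=np.hstack([f(a),f(b)]);print(a.shape,b.shape);cv2.imwrite('pics/k.png',o)"
```

```text
[ 0.5108 -0.0157 -0.123   0.0788  0.0926] 0.0004
[ 0.5086 -0.0143 -0.124   0.0779  0.0932] 0.0008
[ 0.5097 -0.015  -0.1235  0.0784  0.0929] 0.0018
corners [[  90.3  103.1]
 [  92.4 -104.3]] [[ -88.4 -102.3]
 [ -87.8  104.1]]
pivot [ 0.457  -0.002   0.0403] [0.00100626] [-53.9   6.4]
knobtop [ 0.5109 -0.0742  0.0681] [0.00104651] [  8.4 -58.6]
knob@62 [[  9.9 -57.9]] [[  4.5 -57.7]]
modedge [[ 61.9   5.3]
 [-38.    5.3]] [[ 61.2   9.2]
 [-39.7   8.8]]
top (341, 215, 29, 30) (350, 223, 12, 13) ((355.5, 229.1666717529297), 6.346582412719727)
336 210
scene (165, 223, 46, 43) (179, 234, 18, 17) ((187.25, 242.0), 8.80705738067627)
160 218
(320, 312, 3) (424, 448, 3)
```

View pics/k.png

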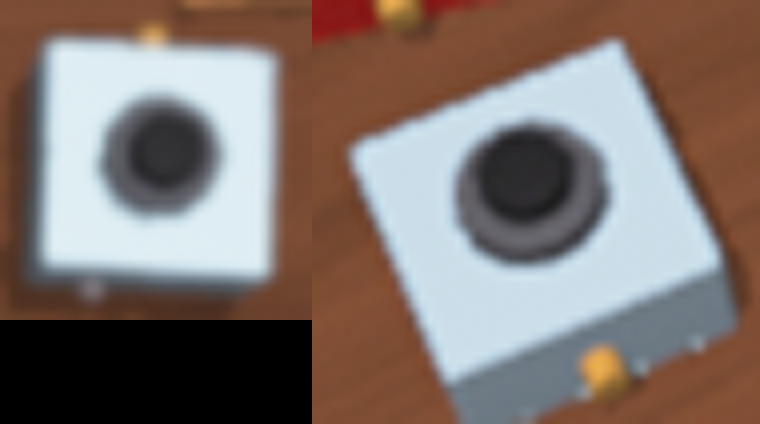

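The button's black top is at about (163,150) in the left crop (top view) and (213,170) in the right crop (scene view). The fixture pose agrees between the views to about 2 mm. The clip angle comes out near 0.59 and the knob radius near 90 mm, which matches the spec, so I'll go ahead and pinch the knob.

```bash
cat >> h.py <<'E'
FX=np.array([0.5097,-0.015]);YAW=-0.1235
RF=np.array([[np.cos(YAW),-np.sin(YAW)],[np.sin(YAW),np.cos(YAW)]])
PIV=FX+RF@[-.055,.007]
def q(psi): return [0,np.cos(psi/2),np.sin(psi/2),0]
def ang(c): return np.radians(-80)+c+YAW
def P(c,z,r=.09,t=0.):
    a=ang(c); return [*(PIV+r*np.array([np.cos(a),np.sin(a)])+t*np.array([-np.sin(a),np.cos(a)])),z], q(a+np.pi/2)
def clip():
    d=np.array(get_tcp_pos())[:2]-PIV; return (np.arctan2(d[1],d[0])-ang(0)).round(4), np.hypot(*d).round(4)
def st(m=""):
    c=clip()[0];a=ang(c);f=np.array(get_ft_force());
    print(m,"t%.1f"%get_time(),"clip",clip(),"z%.4f"%get_tcp_pos()[2],"ftan %.1f frad %.1f fz %.1f"%(f[:2]@[-np.sin(a),np.cos(a)],f[:2]@[np.cos(a),np.sin(a)],f[2]),"w%.3f"%get_grip_width())
def arc(c1,z,v=.1,r=None):
    c0,r0=clip(); r=r or r0
    n=max(1,int(np.ceil(abs(c1-c0)/.16)))
    for c in np.linspace(c0,c1,n+1)[1:]: 
        p,o=P(c,z,r); movel(p,o,v=v)
E
python3 - <<'E'
from m import *
w,e=tri([336+163.5/8-.5,210+150.5/8-.5],[160+213.5/8-.5,218+170.5/8-.5]);print("key",w.round(4),e)
c=.59
p,o=P(c,.12);move_pose(p,o);st("above")
command_gripper(.45)
p,o=P(c,.033);hit=movel(p,o,v=.12,until_force=6);print(hit);st("down")
if not hit:
    command_gripper(0);st("grip")
snap("scene","g")
im=read_camera("top");cv2.imwrite("pics/g2.png",cv2.resize(np.hstack([im[190:270,215:295,::-1],cv2.imread("pics/g.png")[160:240,240:320]]),None,fx=5,fy=5,interpolation=2))
E
```

```text
key [ 0.4984 -0.2965  0.0654] [8.84437266e-05]
above t2.6 clip (np.float64(0.5964), np.float64(0.0897)) z0.1201 ftan 0.5 frad -0.1 fz -0.5 w1.001
False
down t4.4 clip (np.float64(0.5929), np.float64(0.0903)) z0.0334 ftan -0.3 frad -0.1 fz -0.1 w0.450
grip t4.9 clip (np.float64(0.5924), np.float64(0.0903)) z0.0333 ftan 0.0 frad 0.2 fz 1.7 w0.150
```

View pics/g2.png

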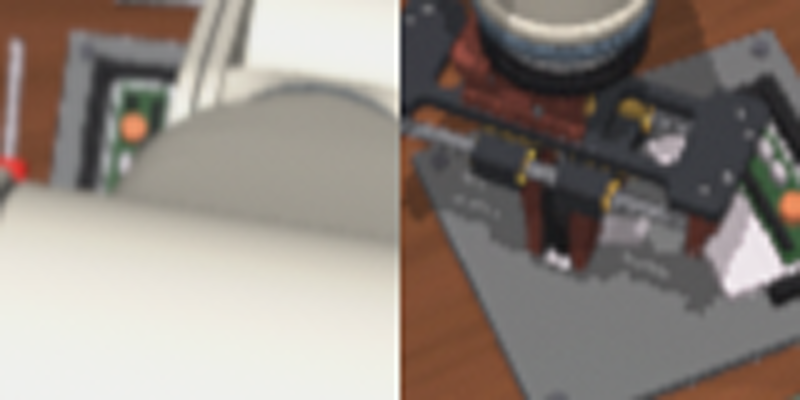

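In the scene half of the image (right), both fingers hold the knob at about (560,230), and the grip width of 13–14 mm matches it. The arm blocks the top view. Next I'll raise the knob, swing it, and lower it onto the module.

```bash
python3 - <<'E'
from h import *
z0=get_tcp_pos()[2]; zu=z0+.0138
c,r=clip(); p,o=P(c,zu,r); movel(p,o,v=.04); st("lift")
if get_ft_force()[2]<-1 and get_grip_width()>.1:
    for c in(.75,.9,1.05,1.18,1.25):
        arc(c,zu,v=.08,r=r); st("arc")
    p,o=P(1.25,z0+.0085,r); movel(p,o,v=.03); st("low")
    snap("scene","l")
E
python3 -c "
import cv2;i=cv2.imread('pics/l.png')[155:255,230:355];cv2.imwrite('pics/l2.png',cv2.resize(i,None,fx=5,fy=5,interpolation=2))"
```

```text
lift t5.5 clip (np.float64(0.5685), np.float64(0.0871)) z0.0457 ftan 1.0 frad -6.6 fz -10.0 w0.151
arc t6.0 clip (np.float64(0.7348), np.float64(0.0872)) z0.0457 ftan 0.2 frad -5.7 fz -9.3 w0.149
arc t6.5 clip (np.float64(0.889), np.float64(0.0874)) z0.0458 ftan 0.3 frad -6.1 fz -9.6 w0.154
arc t7.0 clip (np.float64(1.0429), np.float64(0.0875)) z0.0458 ftan 0.3 frad -5.3 fz -8.8 w0.153
arc t7.3 clip (np.float64(1.1759), np.float64(0.0876)) z0.0459 ftan 0.3 frad -5.1 fz -11.4 w0.151
arc t7.6 clip (np.float64(1.2452), np.float64(0.0877)) z0.0460 ftan 0.6 frad -5.4 fz -9.2 w0.151
low t7.9 clip (np.float64(1.2475), np.float64(0.09)) z0.0420 ftan -1.3 frad -5.2 fz 2.2 w0.153
```

View pics/l2.png

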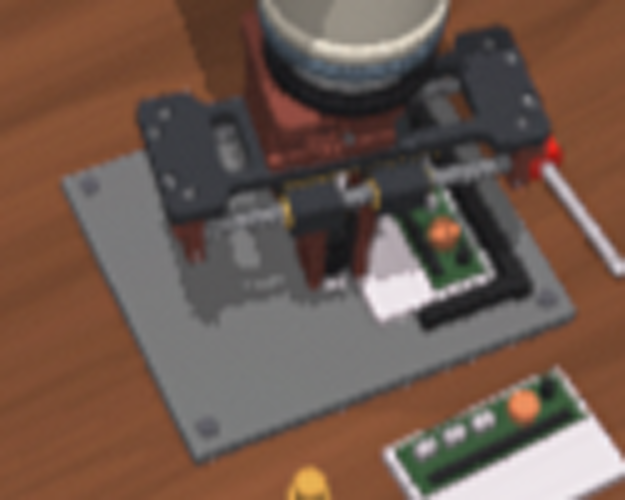

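The clip is over the bare strip at about (400,270), the module is still in place, and the foot is touching down (fz +2). I'll release, then push the knob level with the rear finger under force control.

```bash
python3 - <<'E'
from h import *
command_gripper(.32); wait(.3); st("rel")
a=lambda c:np.array([-np.sin(ang(c)),np.cos(ang(c))])
z=.0435; p,o=P(1.25,z); movel(p,o,v=.05); wait(.2); st("base")
f0=np.array(get_ft_force())[:2]
c=1.25; log=[]
while c<1.70:
    d=-( (np.array(get_ft_force())[:2]-f0)@a(min(c,1.4)) )
    log.append((round(c,3),float(clip()[0].round(3)),round(d,1)))
    if d>15: break
    c+= .02 if d<3 else .01 if d<11 else .004
    p,_=P(c,z); o=P(min(c,1.35),z)[1]; movel(p,o,v=.03)
print(log); wait(.3)
d=-((np.array(get_ft_force())[:2]-f0)@a(1.4)); print("held",d); st("push")
E
```

```text
rel t8.7 clip (np.float64(1.2502), np.float64(0.0902)) z0.0417 ftan -0.7 frad 0.2 fz -0.5 w0.320
base t9.2 clip (np.float64(1.2498), np.float64(0.09)) z0.0435 ftan -0.4 frad 0.6 fz 0.7 w0.320
[(1.25, 1.25, np.float64(-0.0)), (1.27, 1.271, np.float64(0.4)), (1.29, 1.291, np.float64(-0.2)), (1.31, 1.311, np.float64(-0.4)), (1.33, 1.329, np.float64(0.5)), (1.35, 1.349, np.float64(2.5)), (1.37, 1.371, np.float64(1.5)), (1.39, 1.392, np.float64(0.9)), (1.41, 1.411, np.float64(1.6)), (1.43, 1.431, np.float64(2.8)), (1.45, 1.452, np.float64(0.9)), (1.47, 1.472, np.float64(2.0)), (1.49, 1.487, np.float64(4.9)), (1.5, 1.491, np.float64(8.9)), (1.51, 1.494, np.float64(13.4)), (1.514, 1.495, np.float64(13.4)), (1.518, 1.496, np.float64(14.5)), (1.522, 1.498, np.float64(18.1))]
held 17.73354024893481
push t13.7 clip (np.float64(1.4973), np.float64(0.0901)) z0.0436 ftan -18.4 frad 1.5 fz 1.9 w0.323
```

The force built up against a hard stop and held at 17.7 N. Allowing for the finger gap, the clip is at about 1.41, so the module is home. I'll back the fingers off, move clear, and look.

```bash
python3 - <<'E'
from h import *
p,o=P(1.413,.0435); movel(p,P(1.35,0)[1],v=.05); st("centred")
p[2]=.13; movel(p,P(1.35,0)[1],v=.15); command_gripper(0)
move_pose([.4984,-.2965,.10],q(1.0)); st("key")
t=read_camera("top");s=read_camera("scene")
cv2.imwrite("pics/v.png",cv2.resize(np.hstack([t[190:270,210:300],s[160:240,240:330]])[:,:,::-1],None,fx=4.4,fy=5,interpolation=2))
E
```

```text
centred t14.1 clip (np.float64(1.4152), np.float64(0.0894)) z0.0433 ftan -0.5 frad -0.7 fz 0.8 w0.322
key t16.5 clip (np.float64(0.0931), np.float64(0.2975)) z0.1001 ftan 0.6 frad 0.1 fz 0.1 w0.008
```

View pics/v.png

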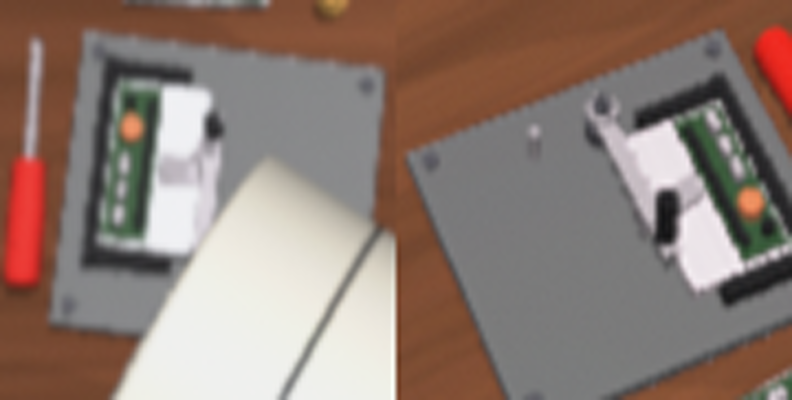

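The clip arm lies along the module's near edge, with its foot on the white strip at about (180,170). The module sits against the fence at about (100,170), with no gap left in the scene view. Next is the button.

```bash
python3 - <<'E'
from h import *
o=q(1.0);x,y=.4984,-.2965
h=movel([x,y,.045],o,v=.03,until_force=3);zc=get_tcp_pos()[2];print("touch",h,zc);f0=get_ft_force()[2]
z=zc;L=[]
while z>zc-.014:
    z-=.001;movel([x,y,z],o,v=.03);f=get_ft_force()[2];L.append((round(float(get_tcp_pos()[2]),4),round(float(f),1)))
    if f>15:break
print(L);wait(.4);print(get_tcp_pos(),get_ft_force())
E
```

```text
touch True 0.06286095447588579
[(0.062, 4.9), (0.0613, 8.0), (0.0611, 15.7)]
[ 0.49839475 -0.2965335   0.06114014] [-4.53658842  2.39822746 16.70963325]
```

It stopped hard at z=0.0611, but the first touch was recorded late. I'll measure the full travel in fine steps to confirm the 6 mm.

```bash
python3 - <<'E'
from h import *
o=q(1.0);x,y=.4984,-.2965
movel([x,y,.071],o,v=.05);wait(.2);f0=np.array(get_ft_force());z=.071;L=[]
while z>.054:
    z-=.0007;movel([x,y,z],o,v=.03);f=np.array(get_ft_force())-f0;L.append((round(1e3*float(get_tcp_pos()[2]),1),*f.round(1).tolist()))
    if f[2]>22:break
print(L);wait(.3);print(get_tcp_pos(),get_ft_force(),get_time())
E
```

```text
[(70.1, -0.2, 0.8, 0.4), (69.5, 0.4, -0.4, -0.4), (68.8, -0.1, -0.7, -1.3), (68.1, -0.5, 0.1, 0.2), (67.5, -1.0, 0.6, -0.5), (66.9, -0.7, 1.2, 0.2), (66.1, -0.0, 1.3, 1.4), (65.4, -0.8, 0.0, 1.3), (64.7, -0.8, 0.9, 1.8), (64.0, -1.2, 0.7, 2.6), (63.3, -1.2, 0.8, 3.0), (62.6, -0.2, 0.2, 3.7), (61.9, -0.6, 1.0, 3.0), (61.4, -0.8, 0.5, 4.8), (61.2, -3.4, 3.0, 11.5), (61.1, -4.2, 2.9, 18.3), (61.0, -6.7, 3.3, 22.9)]
[ 0.49855102 -0.2965813   0.06100333] [-6.51334164  3.90265721 22.99952567] 24.05
```

The fine-step press agrees with full travel. Contact was at about 67 mm, force rose to about 5 N, and the hard stop was at 61.2 mm, held at 23 N. Now I'll re-grip the knob, raise it, swing it off the module, lower it, and bring it to the rest pin.

```bash
python3 - <<'E'
from h import *
movel([.4984,-.2965,.12],q(1.0),v=.2)
p,_=P(1.413,.13);o=P(1.36,0)[1];move_pose(p,o);command_gripper(.34)
p[2]=.0425;h=movel(p,o,v=.1,until_force=6);st("down %s"%h)
if not h:
    command_gripper(0);wait(.1);st("grip")
    p,_=P(clip()[0],.0475,.0895);movel(p,o,v=.03);st("lift")
    if get_grip_width()>.1:
        for c in(1.3,1.15,1.0,.85,.7,.6):
            arc(c,.0475,v=.08,r=.0892);st("arc")
        p,o=P(.6,.0335,.09);movel(p,o,v=.04);st("low")
        arc(.1,.0335,v=.1,r=.09);st("near")
        a=lambda c:np.array([-np.sin(ang(c)),np.cos(ang(c))])
        wait(.1);f0=np.array(get_ft_force())[:2];c=.1;L=[]
        while c>-.15:
            c-=.015;p,o=P(c,.0335);movel(p,o,v=.04);d=(np.array(get_ft_force())[:2]-f0)@a(c);L.append((round(c,3),float(clip()[0]),round(float(d),1)))
            if d>8:break
        print(L);wait(.2);st("rest")
snap("scene","r");i=cv2.imread("pics/r.png")[155:255,230:355];cv2.imwrite("pics/r2.png",cv2.resize(i,None,fx=5,fy=5,interpolation=2))
E
```

```text
down False t27.3 clip (np.float64(1.4136), np.float64(0.0905)) z0.0430 ftan -0.1 frad -0.4 fz -0.9 w0.339
grip t27.8 clip (np.float64(1.4081), np.float64(0.0904)) z0.0430 ftan -4.5 frad 0.4 fz 5.8 w0.154
lift t28.1 clip (np.float64(1.4085), np.float64(0.0884)) z0.0469 ftan -1.8 frad -1.2 fz -6.7 w0.155
arc t28.4 clip (np.float64(1.3012), np.float64(0.0884)) z0.0470 ftan 1.1 frad -3.6 fz -8.0 w0.152
arc t28.7 clip (np.float64(1.1495), np.float64(0.0883)) z0.0471 ftan 0.2 frad -3.7 fz -9.1 w0.146
arc t29.0 clip (np.float64(0.9992), np.float64(0.0882)) z0.0471 ftan 0.7 frad -5.3 fz -9.7 w0.154
arc t29.3 clip (np.float64(0.8494), np.float64(0.088)) z0.0471 ftan 0.1 frad -6.6 fz -10.4 w0.150
arc t29.7 clip (np.float64(0.6987), np.float64(0.0879)) z0.0471 ftan 0.4 frad -6.8 fz -10.8 w0.155
arc t29.9 clip (np.float64(0.5985), np.float64(0.0878)) z0.0471 ftan 0.5 frad -7.6 fz -10.5 w0.151
low t30.4 clip (np.float64(0.6259), np.float64(0.0929)) z0.0349 ftan -0.7 frad 2.6 fz 6.0 w0.148
near t31.5 clip (np.float64(0.1318), np.float64(0.0922)) z0.0350 ftan -0.9 frad 7.5 fz 7.9 w0.149
[(0.085, 0.1228, 1.3), (0.07, 0.1088, 1.8), (0.055, 0.0937, 0.7), (0.04, 0.0789, 1.5), (0.025, 0.0641, 0.8), (0.01, 0.0494, 0.8), (-0.005, 0.0346, 1.6), (-0.02, 0.0199, 0.1), (-0.035, 0.0048, 0.6), (-0.05, -0.003, 1.5), (-0.065, -0.0076, 4.2), (-0.08, -0.0138, 6.3), (-0.095, -0.0201, 8.4)]
rest t35.1 clip (np.float64(-0.02), np.float64(0.0919)) z0.0355 ftan 6.1 frad 4.5 fz 4.6 w0.149
```

View pics/r2.png

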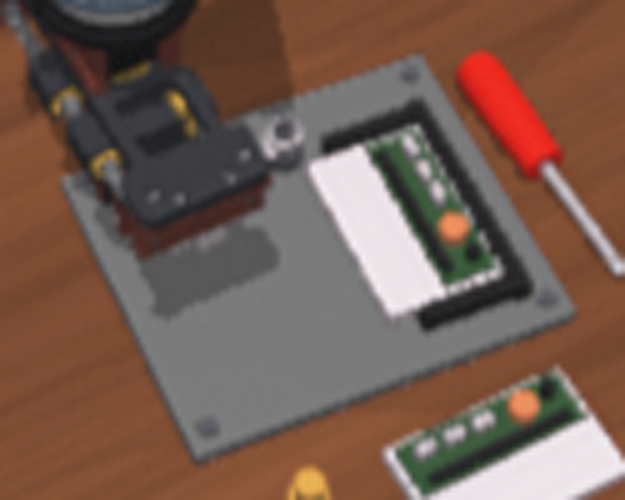

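The clip met its pin stop at about 0.0 rad, with force rising to 6–8 N. The module lies flat in the nest at about (410,220), still against the fence. I'll release, retreat and check.

```bash
python3 - <<'E'
from h import *
p,o=P(-.055,.0345,.0905);movel(p,o,v=.03)
command_gripper(.34);wait(.1);st("rel")
p=list(get_tcp_pos());p[2]=.16;movel(p,o,v=.15)
move_pose([.30,-.45,.25],q(.5));st("away")
t=read_camera("top");s=read_camera("scene")
cv2.imwrite("pics/z.png",cv2.resize(np.hstack([t[190:270,210:300],s[160:240,240:330]])[:,:,::-1],None,fx=4.4,fy=5,interpolation=2))
E
```

```text
rel t36.0 clip (np.float64(-0.0577), np.float64(0.0904)) z0.0344 ftan -0.4 frad 0.2 fz -0.2 w0.342
away t38.5 clip (np.float64(-0.3855), np.float64(0.4743)) z0.2494 ftan 0.5 frad -0.4 fz -0.3 w0.341
```

View pics/z.png

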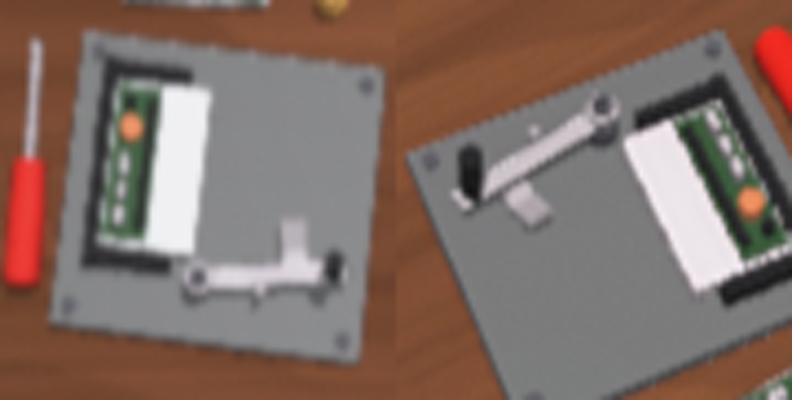

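The clip arm lies on its rest pin at about (258,292) in the top view, the module is flat against the fence, and the driver, adaptor and spare haven't moved. Handing in.

```bash
python3 -c "
from station import *
wait(.3);job_done();print(get_time())"
```

```text
the job is handed in; nothing more can be done
the job is handed in; nothing more can be done
```

The job is done and handed in. The robot's clock read 38.5 s at the last check, against the 72 s limit.

- **Clip onto module:** I pinched the knob, raised it about 12.5 mm, swung the clip over the near edge and let it down. Then I pushed level with one finger until it met a hard stop. The push held at 17.7 N, a little over the 15 N asked but within the 12–22 N band. The clip was at about 1.41 rad, and the pictures showed the module against the fence.
- **Button:** I pressed it twice, because the first press stopped at about 17 N but its first touch was recorded too late to confirm full travel. The second press showed about 6 mm of travel, about 5 N just before the hard stop, and was held at 23 N.
- **Clip back to rest:** I raised the knob again, swung the clip clear, lowered it and brought it against the rest pin at about 0 rad with 6–8 N.
- **Last check:** the final pictures show the clip on its pin and the module flat in its nest against the fence. The driver, adaptor and spare look undisturbed, and the robot was touching nothing.

**Disagreements:** the two camera views differed by about 2 mm on the fixture position. Raising the knob read 7–11 N, more than the 3.5 N stated, and the arm gave 1–3 mm under load. Neither affected the result. I did not compare the morse key or mouse before and after, but the arm never came down near them.

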